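Hang the headset on the swing-out hanger under the recorder shelf

TASK

Put the headset away: take the hanger arm by its orange-capped upturned end and swing it out from under the front of the shelf to its stop, so that it points straight out, then hang the headset by its headband over the arm, one ear cup on each side. Lower it until the band rests on the arm before you let go, do not tip the headset over, and leave the other things on the desk where they are.

Things in the scene. Friction and masses are not known exactly. Their poses are not given: they have to be found in the camera images.
- desk_shelf: fixed white shelf on four dark legs, 560 mm wide (y), 220 mm deep; x from front edge to back. Origin on the desk under the middle of its front edge. Board underside 310 mm, top 328 mm above the desk. Boxes under it start 90 mm behind the edge. The recorder on it leaves no room for a vertical gripper at the folded arm's end: come from the front, fingers tilted 40 to 45 degrees forward and down
- hanger (a joint): angle of the hanger arm about its upright stem, which hangs from a clamp on the shelf, 45 mm behind the front edge at shelf y = -90 mm. 0 = straight out in front of the shelf (shelf -x), against its stop; grows as the arm folds towards shelf +y; starts between 1.34 and 1.42 rad, far stop 1.5. Light friction (0.2 N m); stays where it is left
- hanger_bar (a point): hanger arm: level round bar, 16 mm thick, axis 200 mm above the desk. Origin on the stem's axis (stem 20 mm thick) at the bar's axis; the bar runs 200 mm along its own -x; z up. At the end it turns up into a round upright post 16 mm thick (orange cap 17 mm), top 48 mm above the bar's axis. Swung out, its first 45 mm from the stem lie under the shelf; axes turn with it
- recorder_front (a point): middle of the lower front edge of the black video recorder on the shelf: 300 mm wide, 190 mm deep, 40 mm high, its front 9 mm behind the shelf's front edge, its top 370 mm above the desk; axes as desk_shelf
- hanger_tip (a point): centre of the top of the upturned end (orange cap), 200 mm from the stem and 48 mm above the bar's axis; axes as hanger_bar
- headset: rigid black and orange headset, 180 g, standing on the flat undersides of its ear cups. Origin midway between the cups at their underside; y from cup to cup, x across the band, z up. 158 mm wide, 172 mm high; cups 60 (x) x 34 (y) x 72 mm, 86 mm apart. Band 24 mm wide, 8 mm thick, with a grey cushion 13 mm thick, 22 wide, 40 long under its crown: grasp it there across its width
- headset_crown (a point): underside of the cushion under the headband's crown, in its middle: the face that comes to rest on the bar, 152 mm above the headset's origin and 20 mm below the top of the crown; fingertips that reach lower than this touch the bar first; axes as headset
- dome_camera: security dome camera, white round base with a black dome, 110 mm across, 76 mm high; stands on the desk; leave it alone. Origin at the centre of its underside
- mug: blue ceramic mug, 82 mm across, 95 mm high, handle at its +y; leave it alone. Origin at the centre of its underside
- tape_roll: blue roll of tape lying flat, 90 mm across, 24 mm high; leave it alone. Origin at the centre of its underside
- adapter: black power adapter brick, 95 x 50 x 32 mm high; leave it alone. Origin at the centre of its underside
- screwdriver: screwdriver lying on the desk, 170 mm long; leave it alone. Origin at the centre of its underside
- carton: closed cardboard carton 90 x 130 x 70 mm high; leave it alone. Origin at the centre of its underside
- pen_cup: grey pen cup with pens, 76 mm across, 100 mm high (pens to 145 mm); leave it alone. Origin at the centre of its underside

How it is judged (in metres and radians):
On the way, in this order (a step that is already met when the one before it is completed fails the run):
1. the hanger arm is swung straight out (within 11 degrees), the headset still standing on the desk (value of joint hanger below 0.2 rad and height (world z) of headset below 0.01 m), for 0.2 s.
2. the headband rests on the arm while the fingers still hold the headset (x of headset_crown in the frame of hanger_bar between -0.186 and -0.03 m and y of headset_crown in the frame of hanger_bar between -0.03 and 0.03 m and z of headset_crown in the frame of hanger_bar between 0 and 0.022 m and contact force between headset and desk_shelf above 0.3 N and contact force between headset and the fingers above 0.5 N), for 0.1 s.
At the end, for the whole second after the job is handed in: The headset hangs at rest by its headband on the hanger arm, between stem and upturned end, a cup on each side: the underside of the crown cushion within 30 mm sideways of the bar's axis and 0 to 22 mm above it, the headset within 17 degrees of upright, the arm within 11 degrees of straight out (x of headset_crown in the frame of hanger_bar between -0.186 and -0.03 m and y of headset_crown in the frame of hanger_bar between -0.03 and 0.03 m and z of headset_crown in the frame of hanger_bar between 0 and 0.022 m and contact force between headset and desk_shelf above 0.3 N and angle between headset's own z axis and vertical below 0.3 rad and value of joint hanger below 0.2 rad and linear speed of headset below 0.03 m/s and angular speed of headset below 0.25 rad/s); the robot touches nothing.
It fails at once if the headset is tipped over (more than 45 degrees) (angle between headset's own z axis and vertical above 0.79 rad).
It fails at once if another thing on the desk is shifted by more than 30 mm (distance of any of dome_camera, mug, tape_roll, adapter, screwdriver, carton, pen_cup from where it was at the start of the episode above 0.03 m).
It also fails if it takes over 54 s, if anything falls off the work surface, if the arm or the gripper's body presses on something with over 40 N, if the wrist force passes 120 N, or if a joint passes its speed limit or range.

ROBOT

A 6-joint arm with a two-finger parallel gripper is mounted at the origin on the work surface. World frame = base frame: x ahead of the robot, y to its left, z up, the work surface at z = 0. Lengths are in m, angles in degrees, forces in N, time in s.
With the tool pointing down it reaches from about 0.3 to 0.75 m from the base axis. Payload 8.5 kg.
Tool frame: the origin (TCP) lies midway between the tips of the shut fingers; the grasp point (between the pads) lies 19 mm behind it (env.grasp_offset is the distance from the TCP to the grasp point, in m); z points along the fingers, y is the line along which they close (so a half turn about z gives the same grasp; the last joint's range is limited). The gripper opens to 85 mm and grips with 20 to 120 N. Pads are 22 mm wide; open, the fingers measure 114 mm over their backs; the gripper's body (76 mm by 85 mm) begins 54 mm behind the grasp point. The pads swing forward as they close: fully open they stand 13 mm farther back than shut.
Start: joints at [-89.112, 21.807, 74.336, -0, 83.858, -12.336], TCP at [0.126, -0.535, 0.231] pointing down, gripper open.
Joint ranges: [-178.18, 178.18], [-50.72, 133.34], [12.68, 142.11], [-81.47, 261.47], [9.98, 163.14], [-165.26, 165.26]. Speed limits (degrees/s): [136.94, 136.94, 180, 180, 180, 180].

INTERFACE

Orientations are given as a 3x3 rotation matrix whose columns are the frame's x, y, z axes.
In Python, from rig import env gives the robot as it stands.
- The arm moves only by the tool servo_tool, never from a script. Its argument "deltas" is text: rows parted by semicolons, each of 7 numbers parted by spaces: the opening, from 0 (shut) to 1 (fully open), then the shift along the tool's x, y, z in mm, then the turn, a rotation vector about the tool's x, y, z in rad. A call has 1 to 8 rows; each row shifts and turns the commanded pose from where the row before left it, along the tool's axes as they then stand; what a row does not reach is not made up. A row lasts 1/12 s, in which the tool goes at most 41.7 mm and 7.16 degrees, less where a joint would pass 70% of its speed; a pose out of reach is approached as far as the arm can. A call is refused whole if a number of a shift passes 41.7 or a number of a turn 0.125, either way. A call with a gripper value outside its range is refused whole. The fingers move at their own pace and stop on an object; "newtons" is the grip in N (left out, the last holds). Time passes only in rows, so rows that do not move let the fingers close. It gives the time, the measured TCP pose, the force, the opening and the grip force at its end, in the units of the state.
- env.observe(): the state, without advancing time (a new reading comes with each control period).
- env.get_image(name): name is "scene" or "top" or "wrist"; returns a dict with "img" (400x640x3 uint8, red, green, blue), "depth" (400x640 float32, m along the optical axis (not along the pixel's ray), 0 where there is no reading), "camera_matrix" (3x3 intrinsics, pixels), "D" ([k1, k2, p1, p2, k3] as OpenCV has them; the pictures are not rectified), "world_to_cam" (4x4, takes a point from world to camera coordinates). Camera axes: x right, y down, z forward; pixel columns grow to the right and rows downward; lengths in m; the calibration is good to about 2 mm. A picture is of the moment at which its call begins.
- env.close_job(): hands the job in; it is judged then, once.
Trained networks look in a picture, given as the dict that the camera call returned (one of the last four; its "shot" number tells which), for a name from the list of things; names that differ only in an ending like _2 or _b are one class to them, and where a whole thing is asked for, a point or a joint stands for the part that bears it (a point fixed in the world has none). Each returns a list of dicts, best first, with "conf" (0 to 1); they miss things now and then, are a little off and sometimes report something else, mostly with a low value. They report only what shows in the picture. A call takes as long as a camera call.
- env.spot_in(name, picture): "bbox" ([centre column, centre row, width, height] in pixels, round what is visible of it).
- env.spot_point(name, picture): "uv" ([column, row] in pixels: a listed point, or the origin of a listed thing).
The state is a dict: "time_s": time; "q": joint angles; "qvel": joint speeds; "joint_efforts": joint torques, N m; "position": TCP position; "tool_rot": TCP orientation; "ft_force": force on the tool from outside, world axes, zero at the start; "wrist_torque": the same for the moment, N m; "grip_width": finger opening in m; "gripper_force": force on a finger pad.
Only numpy, scipy, OpenCV 4.12 (cv2) and the standard library are available. Lean on these libraries where they do the work, as an engineer would, in place of code of your own. Each camera call takes 0.05 s, during which the arm holds its last target. There are 200 camera calls.

## Working session

There is one attempt and no reset: what is moved stays moved. The work goes in short steps, Python scripts to look and compute and a tool call to move; the robot and the scene stay as the last step left them, time stands still between calls to the robot, and variables do not carry over. Pictures are saved under pics/ and viewed, at most 10 in all, crops included, and the job is handed in when it is done.

Besides the shell and the picture viewer there is one more tool, called after ">>>" in YAML: its name, and indented under it one key for each argument. servo_tool: Moves the arm, as the interface text tells. Its arguments: {"type":"object","properties":{"deltas":{"type":"string"},"newtons":{"type":"number"}},"required":["deltas"]}

```bash
mkdir -p pics
cat > h.py <<'E'
import numpy as np, cv2
from rig import env
def uv2w(p,uv,depth=None,z=None):
    K=p["camera_matrix"];T=np.linalg.inv(p["world_to_cam"])
    r=cv2.undistortPoints(np.array([[uv]],float),K,np.array(p["D"],float))[0,0]
    d=T[:3,:3]@np.array([r[0],r[1],1.]);o=T[:3,3]
    if z is not None: return o+d*(z-o[2])/d[2]
    if depth is None:
        u,v=int(round(uv[0])),int(round(uv[1]));w=p["depth"][max(v-1,0):v+2,max(u-1,0):u+2];w=w[w>0]
        depth=np.median(w) if w.size else np.nan
    return o+d*depth
def w2uv(p,X):
    T=p["world_to_cam"];rv=cv2.Rodrigues(T[:3,:3])[0]
    return cv2.projectPoints(np.array([X],float),rv,T[:3,3],p["camera_matrix"],np.array(p["D"],float))[0][0,0]
def save(p,n): cv2.imwrite("pics/"+n+".png",p["img"][:,:,::-1])
E
python3 - <<'E'
from h import *
np.set_printoptions(precision=4,suppress=True)
for c in ["scene","top"]:
    p=env.get_image(c);save(p,c+"0")
    print(c,"campos",np.linalg.inv(p["world_to_cam"])[:3,3])
    for n in ["desk_shelf","recorder_front","hanger_bar","hanger_tip","headset","headset_crown","dome_camera","mug","tape_roll","adapter","screwdriver","carton","pen_cup"]:
        for r in env.spot_point(n,p)[:2]: print(n,round(r["conf"],2),np.array(r["uv"]),uv2w(p,r["uv"]))
s=env.observe();print(s["tool_rot"],s["position"],s["time_s"])
E
```

```text
scene campos [ 0.9917 -0.761   1.5566]
recorder_front 0.82 [380.5 157.3] [0.5833 0.4195 0.0773]
headset 0.62 [347.8 173. ] [0.4783 0.3299 0.0019]
headset 0.6 [304. 207.] [0.405  0.0856 0.0003]
headset_crown 0.85 [352.8 150. ] [0.4968 0.3228 0.1719]
dome_camera 0.96 [261.1 291. ] [ 0.4752 -0.322   0.043 ]
mug 0.68 [277.2 335.3] [ 0.6028 -0.4189  0.0018]
tape_roll 0.49 [304.5 208.9] [ 0.4102  0.0808 -0.0035]
adapter 0.8 [272.9 228.6] [ 0.3644 -0.0794  0.033 ]
screwdriver 0.43 [311.8 157.3] [0.3052 0.3166 0.018 ]
carton 0.59 [384.9 157.1] [0.6769 0.1935 0.3708]
pen_cup 0.68 [350.3 148.2] [0.4826 0.3285 0.1689]
top campos [0.4246 0.0367 1.3655]
recorder_front 0.6 [238.4 140.3] [0.6574 0.2108 0.3316]
hanger_tip 0.62 [250.  144.9] [0.663  0.193  0.2467]
hanger_tip 0.26 [293.8 233.7] [ 0.41    0.0839 -0.0011]
headset 0.95 [222.2 209. ] [0.4897 0.2887 0.1632]
headset_crown 0.61 [210.7 211.3] [0.4832 0.3202 0.1728]
dome_camera 0.95 [412.7 223.4] [ 0.4348 -0.3005  0.0737]
mug 0.92 [440.2 173.7] [ 0.6026 -0.42    0.0045]
mug 0.42 [412.3 223.8] [ 0.4335 -0.2994  0.0726]
tape_roll 0.72 [290.  230.9] [0.4197 0.0964 0.0013]
adapter 0.8 [336.8 247.3] [ 0.3625 -0.0575  0.0326]
adapter 0.51 [441.  173.2] [ 0.6043 -0.4228  0.0047]
screwdriver 0.77 [217.8 271.8] [0.2922 0.3337 0.0206]
carton 0.55 [171.6 181.5] [0.5861 0.4673 0.0728]
pen_cup 0.75 [182.4 230.9] [0.4281 0.425  0.0982]
pen_cup 0.45 [292.1 232.1] [ 0.4155  0.0895 -0.0005]
[[ 0.9735  0.2287  0.    ]
 [ 0.2287 -0.9735  0.    ]
 [ 0.     -0.     -1.    ]] [ 0.1258 -0.5354  0.2313] 1.4
```

View pics/scene0.png

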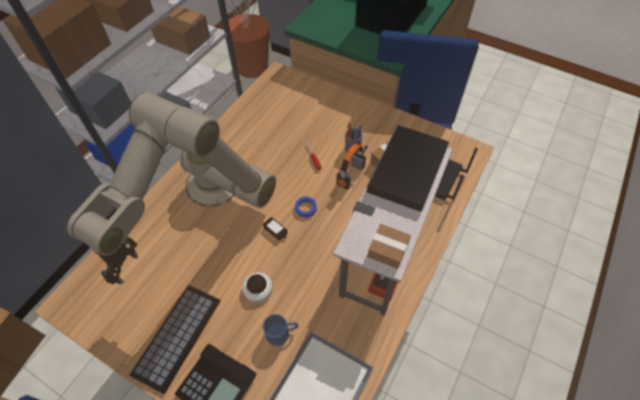

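View pics/top0.png

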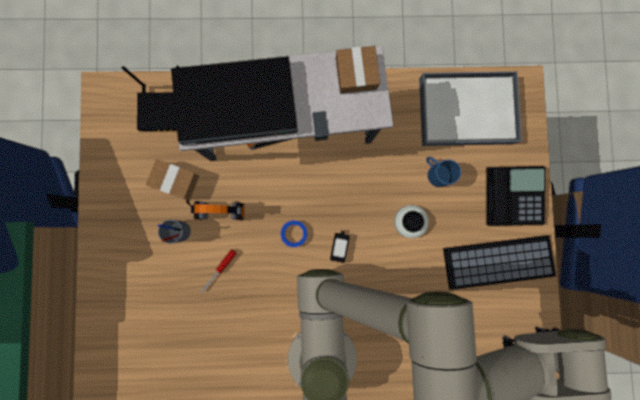

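The scene view shows the shelf with its recorder at about (400,180) and the headset at (350,160). The top view shows the shelf front edge from (178,150) to (392,128), the clamp at (320,125), the headset at (217,210), and the tape at (294,234).

```bash
cat >> h.py <<'E'
def cloud(p):
    d=p["depth"];v,u=np.nonzero(d>0);K=p["camera_matrix"];T=np.linalg.inv(p["world_to_cam"])
    r=cv2.undistortPoints(np.stack([u,v],1).astype(float)[:,None],K,np.array(p["D"],float))[:,0]
    z=d[v,u];P=np.c_[r*z[:,None],z]@T[:3,:3].T+T[:3,3]
    return P,np.stack([u,v],1)
E
python3 - <<'E'
from h import *
np.set_printoptions(precision=4,suppress=True)
p=env.get_image("top");P,uv=cloud(p)
m=(P[:,2]>.36)&(P[:,2]<.38)&(P[:,0]>.5)&(P[:,1]>0);
r=cv2.minAreaRect((P[m][:,:2]*1000).astype(np.float32));print("rec",r,"\n",cv2.boxPoints(r))
m=(P[:,2]>.32)&(P[:,2]<.38)&(P[:,0]>.5)&(P[:,1]>-.3)&(P[:,1]<.47);
r=cv2.minAreaRect((P[m][:,:2]*1000).astype(np.float32));print("shelf",r,"\n",cv2.boxPoints(r))
# orange pixels
im=p["img"].astype(int)[uv[:,1],uv[:,0]]
o=(im[:,0]>140)&(im[:,0]-im[:,2]>90)&(im[:,0]-im[:,1]>50)
q=o&(P[:,2]>.2)&(P[:,2]<.28)&(P[:,0]>.5); print("tip",q.sum(),P[q],uv[q])
# headset
q=(P[:,2]>.155)&(P[:,2]<.19)&(abs(P[:,0]-.485)<.07)&(abs(P[:,1]-.3)<.12)
print("crown",q.sum(),P[q].mean(0)); r=cv2.minAreaRect((P[q][:,:2]*1000).astype(np.float32));print(r)
q=(P[:,2]>.03)&(P[:,2]<.19)&(abs(P[:,0]-.485)<.07)&(abs(P[:,1]-.3)<.11)
r=cv2.minAreaRect((P[q][:,:2]*1000).astype(np.float32));print("headset",q.sum(),r)
print("depth hist x", [ (round(a,3)) for a in np.percentile(P[q][:,2],[5,50,95])])
c=p["img"][110:240,150:340];cv2.imwrite("pics/c1.png",cv2.resize(c,None,fx=4,fy=4,interpolation=2)[:,:,::-1])
E
```

```text
rec ((754.9313354492188, 215.00521850585938), (196.6092529296875, 301.2090759277344), 5.391844749450684) 
 [[642.9099 355.706 ]
 [671.2134  55.8297]
 [866.9528  74.3044]
 [838.6492 374.1807]]
shelf ((769.320556640625, 94.91424560546875), (228.64749145507812, 559.9312133789062), 5.054115295410156) 
 [[ 630.7773  363.7198]
 [ 680.1053 -194.0344]
 [ 907.8638 -173.8913]
 [ 858.5358  383.8629]]
tip 0 [] []
crown 271 [0.4908 0.3229 0.1671]
((490.6086120605469, 324.4478759765625), (103.87386322021484, 23.732398986816406), 87.92996215820312)
headset 707 ((490.8671569824219, 327.0156555175781), (163.9144744873047, 58.23196792602539), 87.33573913574219)
depth hist x [np.float64(0.051), np.float64(0.135), np.float64(0.173)]
```

View pics/c1.png

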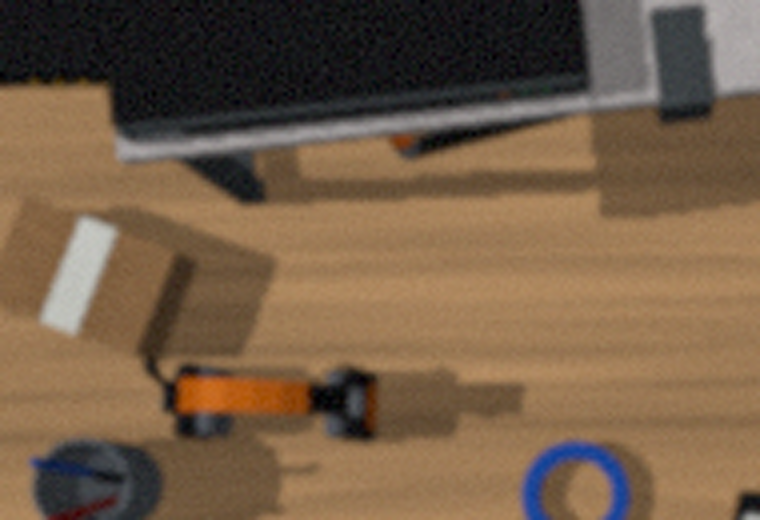

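The crop shows the orange cap just peeking out under the shelf front at crop (402,142), or top pixel (250.5,145.5). The headset crown is at crop (245,395). Both agree with the shelf geometry.

```bash
cat >> h.py <<'E'
from scipy.spatial.transform import Rotation as Ro
def plan(wps,start=None,dmax=38,amax=.115):
    """wps: (opening, TCP pos m, R, min rows); prints rounded rows per call"""
    s=env.observe();p,R=start if start else (np.array(s["position"]),np.array(s["tool_rot"]));rows=[]
    for op,P,Rt,nmin in wps:
        P=np.array(P)
        dv=Ro.from_matrix(R.T@Rt).as_rotvec();n=max(nmin,int(np.ceil(max(np.linalg.norm(P-p)*1000/dmax,np.linalg.norm(dv)/amax))))
        p0,R0=p.copy(),R.copy()
        for i in range(1,n+1):
            Rg=R0@Ro.from_rotvec(dv*i/n).as_matrix();Pg=p0+(P-p0)*i/n
            d=np.round(R.T@(Pg-p)*1000,0 if n>1 else 1);w=np.round(Ro.from_matrix(R.T@Rg).as_rotvec(),3)
            rows.append(f"{op:g} {d[0]:g} {d[1]:g} {d[2]:g} {w[0]:g} {w[1]:g} {w[2]:g}".replace("-0 ","0 ") if 0 else f"{op:g} "+" ".join(f"{x+0:g}" for x in [*d,*w]))
            p=p+R@d/1000;R=R@Ro.from_rotvec(w).as_matrix()
    for i in range(0,len(rows),8):print("; ".join(rows[i:i+8]))
    print(len(rows),"end",p.round(4))
    return p,R
yaw=np.radians(5.1);sx=np.array([np.cos(yaw),np.sin(yaw),0]);sy=np.array([-np.sin(yaw),np.cos(yaw),0]);Z=np.array([0,0,1.])
stem=np.array([.7122,-.0006,0])
def tilt(deg,yawd=5.1):
    a,b=np.radians(deg),np.radians(yawd);f=np.array([np.cos(b),np.sin(b),0])
    z=f*np.cos(a)-Z*np.sin(a);y=np.array([np.sin(b),-np.cos(b),0]);return np.c_[np.cross(y,z),y,z]
E
python3 - <<'E'
from h import *
R=tilt(43);G=np.array([.662,.192,.237]);tcp=G+.019*R[:,2];pre=tcp-.13*R[:,2]
R0=np.array(env.observe()["tool_rot"])
plan([(.7,[.35,-.16,.31],R0,1),(.7,pre,R,1)])
E
```

```text
0.7 25 -26 -7 0 0 0; 0.7 26 -26 -6 0 0 0; 0.7 25 -27 -7 0 0 0; 0.7 25 -26 -6 0 0 0; 0.7 26 -26 -7 0 0 0; 0.7 25 -26 -6 0 0 0; 0.7 25 -26 -7 0 0 0; 0.7 26 -26 -6 0 0 0
0.7 25 -27 -7 0 0 0; 0.7 25 -26 -7 0 0 0; 0.7 26 -26 -6 0 0 0; 0.7 25 -26 -7 0 0 0; 0.7 28 -26 0 -0.005 0.074 0.012; 0.7 27 -26 1 -0.006 0.075 0.012; 0.7 27 -26 4 -0.005 0.074 0.012; 0.7 26 -27 5 -0.005 0.075 0.013
0.7 25 -27 8 -0.005 0.074 0.012; 0.7 24 -27 8 -0.006 0.075 0.012; 0.7 24 -28 11 -0.005 0.074 0.012; 0.7 22 -28 12 -0.005 0.075 0.012; 0.7 21 -29 13 -0.006 0.074 0.012; 0.7 19 -29 15 -0.005 0.074 0.013; 0.7 18 -29 16 -0.005 0.075 0.012
23 end [0.5808 0.1852 0.3129]
```

>>> servo_tool:
  deltas: "0.7 25 -26 -7 0 0 0; 0.7 26 -26 -6 0 0 0; 0.7 25 -27 -7 0 0 0; 0.7 25 -26 -6 0 0 0; 0.7 26 -26 -7 0 0 0; 0.7 25 -26 -6 0 0 0; 0.7 25 -26 -7 0 0 0; 0.7 26 -26 -6 0 0 0"

```text
time_s: 2.12
position: [0.276, -0.2839, 0.2839]
tool_rot: [[0.974, 0.228, 0.0], [0.228, -0.974, -0.001], [0.0, 0.001, -1.0]]
ft_force: [0.5, -0.3, -0.1]
grip_width: 0.0601
gripper_force: 0.0
```

>>> servo_tool:
  deltas: "0.7 25 -27 -7 0 0 0; 0.7 25 -26 -7 0 0 0; 0.7 26 -26 -6 0 0 0; 0.7 25 -26 -7 0 0 0; 0.7 28 -26 0 -0.005 0.074 0.012; 0.7 27 -26 1 -0.006 0.075 0.012; 0.7 27 -26 4 -0.005 0.074 0.012; 0.7 26 -27 5 -0.005 0.075 0.013"

```text
time_s: 2.78
position: [0.4349, -0.0329, 0.312]
tool_rot: [[0.939, 0.178, 0.296], [0.173, -0.984, 0.041], [0.298, 0.013, -0.954]]
ft_force: [0.3, -0.5, 0.5]
grip_width: 0.0598
gripper_force: 0.0
```

>>> servo_tool:
  deltas: "0.7 25 -27 8 -0.005 0.074 0.012; 0.7 24 -27 8 -0.006 0.075 0.012; 0.7 24 -28 11 -0.005 0.074 0.012; 0.7 22 -28 12 -0.005 0.075 0.012; 0.7 21 -29 13 -0.006 0.074 0.012; 0.7 19 -29 15 -0.005 0.074 0.013; 0.7 18 -29 16 -0.005 0.075 0.012"

```text
time_s: 3.37
position: [0.5813, 0.1874, 0.3136]
tool_rot: [[0.676, 0.09, 0.732], [0.06, -0.996, 0.067], [0.735, -0.002, -0.678]]
ft_force: [0.6, -1.6, 0.2]
grip_width: 0.0595
gripper_force: 0.0
```

Run:
```python
from h import *
np.set_printoptions(precision=4,suppress=True)
s=env.observe();print(s["time_s"],s["q"],s["position"],s["tool_rot"])
p=env.get_image("wrist");save(p,"w1")
for n in ["hanger_tip","hanger_bar","headset_crown","recorder_front"]:
    for r in env.spot_point(n,p)[:2]: print(n,round(r["conf"],2),np.array(r["uv"]),uv2w(p,r["uv"]),uv2w(p,r["uv"],z=.248))
P,uv=cloud(p);im=p["img"].astype(int)[uv[:,1],uv[:,0]]
o=(im[:,0]>120)&(im[:,0]-im[:,2]>80)&(im[:,0]-im[:,1]>40)&(P[:,2]>.2)&(P[:,2]<.27)
print(o.sum(),np.median(P[o],0),P[o].max(0),P[o].min(0))
```

```text
3.3667 [ 7.4772  9.5171 92.1014 -3.1514 31.1509 94.3518] [0.5813 0.1874 0.3136] [[ 0.6757  0.0899  0.7317]
 [ 0.0596 -0.9959  0.0674]
 [ 0.7348 -0.0019 -0.6783]]
hanger_tip 0.84 [318.1 185.2] [0.666  0.1929 0.2489] [0.6667 0.1929 0.248 ]
hanger_bar 0.63 [508.2 187.2] [0.7092 0.0072 0.2069] [0.6789 0.0356 0.248 ]
recorder_front 0.62 [294.6 116.6] [0.6597 0.2067 0.3286] [0.7441 0.2223 0.248 ]
330 [0.6629 0.1939 0.2478] [0.673  0.2021 0.2497] [0.6583 0.1862 0.2377]
```

View pics/w1.png

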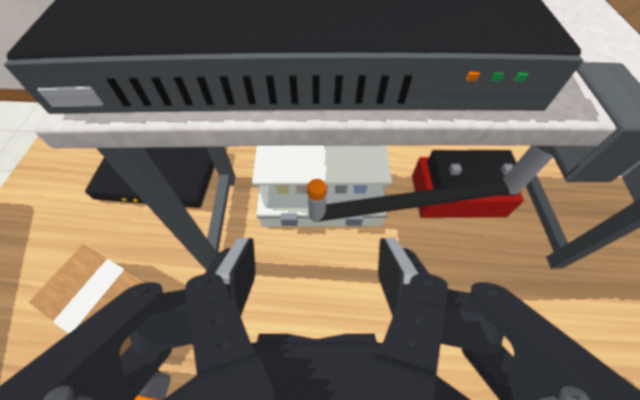

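The wrist view shows the orange cap at (317,187), centred between the open fingers. The bar runs right to the stem at (530,165). The path in is clear.

Run:
```python
from h import *
R=tilt(43);G=np.array([.6655,.194,.237]);tcp=G+.019*R[:,2]
plan([(.7,tcp-.04*R[:,2],R,4),(.7,tcp,R,4)])
```

```text
0.7 1 0 23 0 0 0; 0.7 0 -1 24 0 0 0; 0.7 1 0 23 0 0.001 0; 0.7 1 0 23 0 0 0; 0.7 0 0 10 0 0 0; 0.7 0 0 10 0 0 0; 0.7 0 0 10 0 0 0; 0.7 0 0 10 0 0 0
8 end [0.6794 0.1948 0.2244]
```

>>> servo_tool:
  deltas: "0.7 1 0 23 0 0 0; 0.7 0 -1 24 0 0 0; 0.7 1 0 23 0 0 0; 0.7 1 0 23 0 0 0; 0.7 0 0 10 0 0 0; 0.7 0 0 10 0 0 0; 0.7 0 0 10 0 0 0; 0.7 0 0 10 0 0 0"

```text
time_s: 4.28
position: [0.6801, 0.1945, 0.225]
tool_rot: [[0.678, 0.088, 0.729], [0.06, -0.996, 0.065], [0.732, -0.0, -0.681]]
ft_force: [0.2, -0.6, 0.7]
grip_width: 0.0598
gripper_force: 0.0
```

>>> servo_tool:
  deltas: "0 0 0 0 0 0 0; 0 0 0 0 0 0 0; 0 0 0 0 0 0 0; 0 0 0 0 0 0 0; 0 0 0 0 0 0 0; 0 0 0 0 0 0 0"
  newtons: 25

```text
time_s: 4.78
position: [0.6792, 0.1961, 0.2252]
tool_rot: [[0.678, 0.09, 0.729], [0.061, -0.996, 0.067], [0.732, -0.001, -0.681]]
ft_force: [-0.5, 4.4, 1.4]
grip_width: 0.0162
gripper_force: 24.8
```

Run:
```python
from h import *
s=env.observe();R=np.array(s["tool_rot"]);p=np.array(s["position"]);g=p-.019*R[:,2]-stem
r=np.hypot(g[0],g[1]);a0=np.arctan2(g@sy,-(g@sx));print("r,ang",r,a0)
w=[]
for a in np.linspace(a0,-.02,25)[1:]:
    q=stem+r*(-np.cos(a)*sx+np.sin(a)*sy)+.019*R[:,2];q[2]=p[2];w.append((0,q,R,2 if 0 else 1))
# force integer rounding per row
import h
plan(w)
```

```text
r,ang 0.20101052411659023 1.4245105495192056
0 -8.1 2.1 -8.7 0 0 0; 0 -8 2.8 -8.6 0 0 0; 0 -7.9 3.6 -8.5 0 0 0; 0 -7.7 4.2 -8.3 0 0 0; 0 -7.6 4.9 -8.1 0 0 0; 0 -7.3 5.5 -7.9 0 0 0; 0 -7 6.2 -7.6 0 0 0; 0 -6.9 6.8 -7.4 0 0 0
0 -6.5 7.4 -7 0 0 0; 0 -6.2 7.9 -6.7 0 0 0; 0 -5.9 8.5 -6.3 0 0 0; 0 -5.5 9 -5.9 0 0 0; 0 -5.1 9.4 -5.5 0 0 0; 0 -4.7 9.9 -5.1 0 0 0; 0 -4.3 10.3 -4.7 0 0 0; 0 -3.9 10.7 -4.2 0 0 0
0 -3.5 11 -3.7 0 0 0; 0 -3 11.2 -3.3 0 0 0; 0 -2.5 11.5 -2.7 0 0 0; 0 -2 11.7 -2.2 0 0 0; 0 -1.6 11.9 -1.7 0 0 0; 0 -1.1 12 -1.2 0 0 0; 0 -0.5 12.1 -0.6 0 0 0; 0 -0.1 12.1 -0.1 0 0 0
24 end [ 0.5263 -0.0212  0.2252]
```

>>> servo_tool:
  deltas: "0 -8.1 2.1 -8.7 0 0 0; 0 -8 2.8 -8.6 0 0 0; 0 -7.9 3.6 -8.5 0 0 0; 0 -7.7 4.2 -8.3 0 0 0; 0 -7.6 4.9 -8.1 0 0 0; 0 -7.3 5.5 -7.9 0 0 0; 0 -7 6.2 -7.6 0 0 0; 0 -6.9 6.8 -7.4 0 0 0"

```text
time_s: 5.45
position: [0.593, 0.1522, 0.2252]
tool_rot: [[0.679, 0.091, 0.729], [0.061, -0.996, 0.067], [0.732, -0.001, -0.682]]
ft_force: [-2.6, 6.7, 1.9]
grip_width: 0.0155
gripper_force: 24.4
```

>>> servo_tool:
  deltas: "0 -6.5 7.4 -7 0 0 0; 0 -6.2 7.9 -6.7 0 0 0; 0 -5.9 8.5 -6.3 0 0 0; 0 -5.5 9 -5.9 0 0 0; 0 -5.1 9.4 -5.5 0 0 0; 0 -4.7 9.9 -5.1 0 0 0; 0 -4.3 10.3 -4.7 0 0 0; 0 -3.9 10.7 -4.2 0 0 0"

```text
time_s: 6.12
position: [0.5376, 0.0738, 0.2248]
tool_rot: [[0.68, 0.092, 0.728], [0.062, -0.996, 0.068], [0.731, -0.001, -0.683]]
ft_force: [-7.3, 4.9, 0.5]
grip_width: 0.0157
gripper_force: 25.0
```

>>> servo_tool:
  deltas: "0 -3.5 11 -3.7 0 0 0; 0 -3 11.2 -3.3 0 0 0; 0 -2.5 11.5 -2.7 0 0 0; 0 -2 11.7 -2.2 0 0 0; 0 -1.6 11.9 -1.7 0 0 0; 0 -1.1 12 -1.2 0 0 0; 0 -0.5 12.1 -0.6 0 0 0; 0 -0.1 12.1 -0.1 0 0 0"

```text
time_s: 6.78
position: [0.5249, -0.0189, 0.2245]
tool_rot: [[0.681, 0.097, 0.726], [0.061, -0.995, 0.075], [0.73, -0.007, -0.683]]
ft_force: [6.4, 76.8, 16.3]
grip_width: 0.0156
gripper_force: 38.7
```

>>> servo_tool:
  deltas: "0 0 -4 0 0 0 0; 0 0 0 0 0 0 0; 0 0 0 0 0 0 0"

```text
time_s: 7.03
position: [0.525, -0.017, 0.2247]
tool_rot: [[0.68, 0.091, 0.728], [0.061, -0.996, 0.067], [0.731, -0.001, -0.682]]
ft_force: [-7.6, 2.8, 2.5]
grip_width: 0.0156
gripper_force: 27.0
```

>>> servo_tool:
  deltas: "0.6 0 0 0 0 0 0; 0.6 0 0 0 0 0 0; 0.6 0 0 0 0 0 0; 0.6 0 0 -15 0 0 0; 0.6 0 0 -30 0 0 0; 0.6 0 0 -30 0 0 0; 0.6 0 0 -30 0 0 0"

```text
time_s: 7.62
position: [0.4486, -0.0248, 0.297]
tool_rot: [[0.68, 0.089, 0.728], [0.061, -0.996, 0.065], [0.731, -0.0, -0.683]]
ft_force: [0.9, -0.2, 0.2]
grip_width: 0.0513
gripper_force: 0.0
```

Run:
```python
from h import *
np.set_printoptions(precision=4,suppress=True)
s=env.observe();print(s["time_s"],s["q"],s["position"])
p=env.get_image("wrist");save(p,"w2")
for n in ["hanger_tip","hanger_bar"]:
    for r in env.spot_point(n,p)[:1]: print(n,round(r["conf"],2),np.array(r["uv"]),uv2w(p,r["uv"]))
P,uv=cloud(p);im=p["img"].astype(int)[uv[:,1],uv[:,0]]
o=(im[:,0]>120)&(im[:,0]-im[:,2]>80)&(im[:,0]-im[:,1]>40)&(P[:,2]>.24)&(P[:,2]<.27)&(abs(P[:,1])<.1)&(P[:,0]<.6)
print(o.sum(),np.median(P[o],0),P[o].max(0),P[o].min(0))
p=env.get_image("top");save(p,"t2")
for n in ["headset_crown","headset","hanger_tip"]:
    for r in env.spot_point(n,p)[:1]: print(n,round(r["conf"],2),np.array(r["uv"]),uv2w(p,r["uv"]))
P,uv=cloud(p)
for lo in (.145,.16,.165):
  q=(P[:,2]>lo)&(P[:,2]<.19)&(abs(P[:,0]-.485)<.07)&(abs(P[:,1]-.325)<.06)
  print("crown",lo,q.sum(),P[q].mean(0),cv2.minAreaRect((P[q][:,:2]*1000).astype(np.float32)))
```

```text
7.6167 [-35.4255  -8.1324 112.9051  42.5047  44.6876  26.6355] [ 0.4486 -0.0248  0.297 ]
hanger_tip 0.59 [319.  189.8] [ 0.5174 -0.0215  0.2489]
hanger_bar 0.6 [313.5  76.4] [0.7031 0.0004 0.2076]
409 [ 0.5142 -0.019   0.2478] [ 0.5246 -0.0109  0.2498] [ 0.5088 -0.027   0.2401]
headset_crown 0.8 [211.6 210.8] [0.4846 0.3176 0.1727]
headset 0.91 [220.5 211.2] [0.4832 0.2932 0.1655]
hanger_tip 0.88 [329.5 196.3] [ 0.5142 -0.0261  0.2433]
crown 0.145 314 [0.4907 0.3209 0.1645] ((490.58013916015625, 324.05023193359375), (116.333251953125, 24.061996459960938), 87.98163604736328)
crown 0.16 234 [0.491  0.3227 0.1682] ((490.36920166015625, 323.5367736816406), (97.37602233886719, 23.973995208740234), 88.51066589355469)
crown 0.165 177 [0.4909 0.3242 0.1699] ((490.3554382324219, 326.8828430175781), (76.61580657958984, 23.933706283569336), 88.74885559082031)
```

View pics/w2.png

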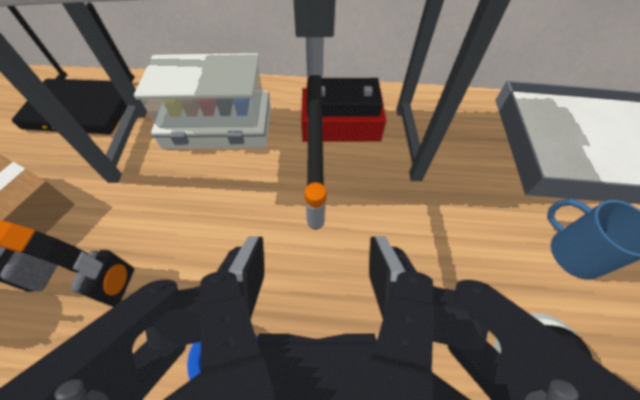

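The arm points straight out: cap at (316,195), with the bar running straight back to the stem at (315,50). Next, the headset.

Run:
```python
from h import *
s=env.observe();R=np.array(s["tool_rot"]);p=np.array(s["position"])
plan([(.7,p+[-.04,.06,.03],R,2),(.7,[.4905,.325,.27],tilt(90,88),12)])
```

```text
0.7 -1 -21 -15 0 0 0; 0.7 0 -21 -15 0 0 0; 0.7 -1 -21 -16 0 0 0; 0.7 2 -19 8 0.039 -0.045 -0.091; 0.7 4 -18 8 0.039 -0.044 -0.09; 0.7 6 -17 9 0.04 -0.045 -0.091; 0.7 9 -17 9 0.039 -0.044 -0.091; 0.7 9 -15 9 0.039 -0.045 -0.09
0.7 12 -14 10 0.039 -0.045 -0.091; 0.7 13 -12 9 0.04 -0.044 -0.091; 0.7 15 -11 9 0.039 -0.045 -0.09; 0.7 16 -9 9 0.039 -0.044 -0.091; 0.7 17 -7 9 0.039 -0.045 -0.09; 0.7 18 -5 8 0.04 -0.045 -0.091; 0.7 19 -3 7 0.039 -0.044 -0.091; 0.7 20 -1 6 0.039 -0.045 -0.09
0.7 19 0 6 0.039 -0.044 -0.091; 0.7 20 3 5 0.04 -0.045 -0.091
18 end [0.4904 0.3252 0.2698]
```

>>> servo_tool:
  deltas: "0.7 -1 -21 -15 0 0 0; 0.7 0 -21 -15 0 0 0; 0.7 -1 -21 -16 0 0 0; 0.7 2 -19 8 0.039 -0.045 -0.091; 0.7 4 -18 8 0.039 -0.044 -0.09; 0.7 6 -17 9 0.04 -0.045 -0.091; 0.7 9 -17 9 0.039 -0.044 -0.091; 0.7 9 -15 9 0.039 -0.045 -0.09"

```text
time_s: 8.63
position: [0.4363, 0.1328, 0.3066]
tool_rot: [[0.677, 0.534, 0.507], [0.519, -0.834, 0.185], [0.522, 0.139, -0.842]]
ft_force: [0.1, -0.6, 0.8]
grip_width: 0.0597
gripper_force: 0.0
```

>>> servo_tool:
  deltas: "0.7 12 -14 10 0.039 -0.045 -0.091; 0.7 13 -12 9 0.04 -0.044 -0.091; 0.7 15 -11 9 0.039 -0.045 -0.09; 0.7 16 -9 9 0.039 -0.044 -0.091; 0.7 17 -7 9 0.039 -0.045 -0.09; 0.7 18 -5 8 0.04 -0.045 -0.091; 0.7 19 -3 7 0.039 -0.044 -0.091; 0.7 20 -1 6 0.039 -0.045 -0.09"

```text
time_s: 9.3
position: [0.4803, 0.2882, 0.2767]
tool_rot: [[0.206, 0.975, 0.086], [0.974, -0.213, 0.075], [0.091, 0.068, -0.993]]
ft_force: [0.4, -0.3, 0.3]
grip_width: 0.0604
gripper_force: 0.0
```

>>> servo_tool:
  deltas: "0.7 19 0 6 0.039 -0.044 -0.091; 0.7 20 3 5 0.04 -0.045 -0.091; 0.7 0 0 0 0 0 0"

```text
time_s: 9.55
position: [0.491, 0.329, 0.2662]
tool_rot: [[0.026, 1.0, -0.006], [1.0, -0.026, -0.004], [-0.004, -0.006, -1.0]]
ft_force: [-0.0, -0.3, -0.8]
grip_width: 0.0593
gripper_force: 0.0
```

Run:
```python
from h import *
np.set_printoptions(precision=4,suppress=True)
s=env.observe();print(s["time_s"],s["q"],s["position"],s["tool_rot"])
p=env.get_image("wrist");save(p,"w3")
for n in ["headset_crown","headset"]:
    for r in env.spot_point(n,p)[:1]: print(n,round(r["conf"],2),np.array(r["uv"]),uv2w(p,r["uv"]))
P,uv=cloud(p)
for lo in (.06,.12,.16,.166):
  q=(P[:,2]>lo)&(P[:,2]<.18)&(abs(P[:,0]-.49)<.06)&(abs(P[:,1]-.325)<.095)
  print("crown",lo,q.sum(),P[q].mean(0),P[q].max(0),P[q].min(0),cv2.minAreaRect((P[q][:,:2]*1000).astype(np.float32)))
```

```text
9.55 [22.3885 25.0597 63.3105 -0.0828 92.023  23.8939] [0.491  0.329  0.2662] [[ 0.0263  0.9996 -0.0058]
 [ 0.9996 -0.0263 -0.0039]
 [-0.0041 -0.0057 -1.    ]]
headset_crown 0.75 [318.7 193.6] [0.4933 0.3331 0.1725]
crown 0.06 5866 [0.4937 0.3427 0.1388] [0.525  0.4082 0.1746] [0.4601 0.2505 0.0604] ((492.67242431640625, 330.1937255859375), (157.81591796875, 59.80166244506836), 87.6668930053711)
crown 0.12 4399 [0.4938 0.3411 0.1605] [0.5235 0.4073 0.1746] [0.4778 0.2639 0.1201] ((493.5733337402344, 336.794921875), (147.09671020507812, 38.63203811645508), 80.7089614868164)
crown 0.16 2816 [0.4924 0.3294 0.1689] [0.5055 0.3683 0.1746] [0.4786 0.2842 0.16  ] ((492.3321533203125, 325.88604736328125), (84.22478485107422, 23.943565368652344), 87.45760345458984)
crown 0.166 2210 [0.4924 0.3276 0.1705] [0.5051 0.3584 0.1746] [0.4794 0.293  0.166 ] ((492.4013366699219, 325.8352355957031), (65.86129760742188, 23.85519027709961), 87.74874114990234)
```

View pics/w3.png

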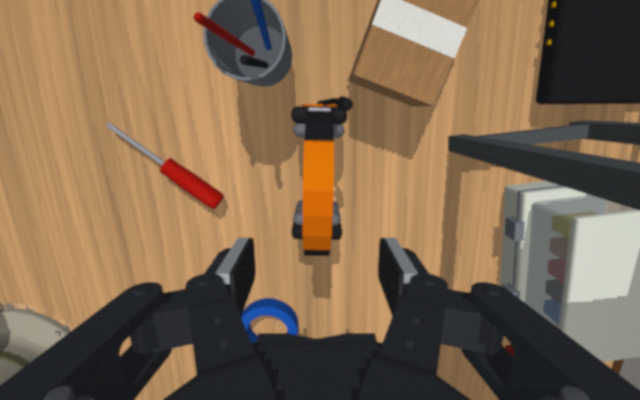

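The band runs from (318,110) to (318,250) and lies evenly between the fingers, so I can go straight down.

Run:
```python
from h import *
plan([(.7,[.4925,.329,.19],tilt(90,87.7),4),(.7,[.4925,.329,.1545],tilt(90,87.7),4)])
```

```text
0.7 1 1 20 0 0 0.001; 0.7 1 0 19 0 0.001 0.002; 0.7 1 1 20 0 0 0.001; 0.7 1 0 20 -0.001 0.001 0.002; 0.7 0 0 9 0 0 0; 0.7 0 0 9 0 0 0; 0.7 0 0 9 0 0 0; 0.7 0 0 8 0 0 0
8 end [0.4923 0.3295 0.1549]
```

>>> servo_tool:
  deltas: "0.7 1 1 20 0 0 0.001; 0.7 1 0 19 0 0.001 0.002; 0.7 1 1 20 0 0 0.001; 0.7 1 0 20 -0.001 0.001 0.002; 0.7 0 0 9 0 0 0; 0.7 0 0 9 0 0 0; 0.7 0 0 9 0 0 0; 0.7 0 0 8 0 0 0"

```text
time_s: 10.37
position: [0.4928, 0.3288, 0.1565]
tool_rot: [[0.041, 0.999, 0.003], [0.999, -0.041, 0.001], [0.002, 0.003, -1.0]]
ft_force: [-0.1, 0.9, 0.1]
grip_width: 0.0598
gripper_force: 0.0
```

>>> servo_tool:
  deltas: "0.7 0 0 0 0 0 0; 0.7 0 0 0 0 0 0; 0 0 0 0 0 0 0; 0 0 0 0 0 0 0; 0 0 0 0 0 0 0; 0 0 0 0 0 0 0; 0 0 0 0 0 0 0; 0 0 0 0 0 0 0"
  newtons: 35

```text
time_s: 11.03
position: [0.4927, 0.329, 0.1571]
tool_rot: [[0.041, 0.999, 0.003], [0.999, -0.041, 0.001], [0.001, 0.003, -1.0]]
ft_force: [-1.5, -0.3, 5.6]
grip_width: 0.023
gripper_force: 34.8
```

Run:
```python
from h import *
s=env.observe();R=np.array(s["tool_rot"]);p=np.array(s["position"]);tip=np.array([.5155,-.0185,0])
H=tilt(90,95.1)
a=p+[0,0,.143]
b=tip-.105*sx;b[2]=.30;c=tip+.075*sx;c[2]=.30
plan([(0,a,tilt(90,87.7),7),(0,b,H,15),(0,c,H,10)])
```

```text
0 0 0 -20 0 0 0; 0 0 0 -21 0.001 0 0; 0 0 0 -20 0 -0.001 0; 0 0 0 -21 0.001 0 0; 0 0 0 -20 0 0 -0.001; 0 0 0 -21 0.001 0 0; 0 0 0 -20 0 0 0; 0 -24 -4 0 0 0 -0.009
0 -24 -5 0 0 0 -0.008; 0 -24 -5 0 0 0 -0.009; 0 -24 -5 0 0 0 -0.008; 0 -23 -5 0 0 0 -0.009; 0 -24 -6 0 0 0 -0.009; 0 -24 -6 0 0 0 -0.008; 0 -24 -6 0 0 0 -0.009; 0 -23 -6 0 0 0 -0.008
0 -24 -6 0 0 0 -0.009; 0 -23 -7 0 0 0 -0.009; 0 -24 -6 0 0 0 -0.008; 0 -23 -7 0 0 0 -0.009; 0 -24 -7 0 0 0 -0.008; 0 -23 -8 0 0 0 -0.009; 0 0 18 0 0 0 0; 0 0 18 0 0 0 0
0 0 18 0 0 0 0; 0 0 18 0 0 0 0; 0 0 18 0 0 0 0; 0 0 18 0 0 0 0; 0 0 18 0 0 0 0; 0 0 18 0 0 0 0; 0 0 18 0 0 0 0; 0 0 18 0 0 0 0
32 end [ 0.5899 -0.0121  0.3   ]
```

>>> servo_tool:
  deltas: "0 0 0 -20 0 0 0; 0 0 0 -21 0.001 0 0; 0 0 0 -20 0 -0.001 0; 0 0 0 -21 0.001 0 0; 0 0 0 -20 0 0 -0.001; 0 0 0 -21 0.001 0 0; 0 0 0 -20 0 0 0; 0 -24 -4 0 0 0 -0.009"

```text
time_s: 11.7
position: [0.4885, 0.3075, 0.3024]
tool_rot: [[0.028, 1.0, 0.005], [1.0, -0.028, 0.003], [0.003, 0.005, -1.0]]
ft_force: [-0.6, -0.3, -2.2]
grip_width: 0.0233
gripper_force: 35.0
```

>>> servo_tool:
  deltas: "0 -24 -5 0 0 0 -0.008; 0 -24 -5 0 0 0 -0.009; 0 -24 -5 0 0 0 -0.008; 0 -23 -5 0 0 0 -0.009; 0 -24 -6 0 0 0 -0.009; 0 -24 -6 0 0 0 -0.008; 0 -24 -6 0 0 0 -0.009; 0 -23 -6 0 0 0 -0.008"

```text
time_s: 12.37
position: [0.4425, 0.114, 0.2991]
tool_rot: [[-0.038, 0.999, -0.002], [0.999, 0.038, -0.0], [-0.0, -0.002, -1.0]]
ft_force: [1.1, -0.4, -1.7]
grip_width: 0.023
gripper_force: 35.0
```

>>> servo_tool:
  deltas: "0 -24 -6 0 0 0 -0.009; 0 -23 -7 0 0 0 -0.009; 0 -24 -6 0 0 0 -0.008; 0 -23 -7 0 0 0 -0.009; 0 -24 -7 0 0 0 -0.008; 0 -23 -8 0 0 0 -0.009; 0 0 0 0 0 0 0"

```text
time_s: 12.95
position: [0.4098, -0.031, 0.2991]
tool_rot: [[-0.086, 0.996, -0.002], [0.996, 0.086, -0.001], [-0.001, -0.002, -1.0]]
ft_force: [0.8, 0.9, -1.6]
grip_width: 0.0234
gripper_force: 35.0
```

Run:
```python
from h import *
np.set_printoptions(precision=4,suppress=True)
s=env.observe();print(s["time_s"],s["q"],s["position"],s["tool_rot"],s["grip_width"],s["gripper_force"])
p=env.get_image("scene");print([ (r["conf"],uv2w(p,r["uv"])) for r in env.spot_point("headset_crown",p)[:1]])
p=env.get_image("wrist");save(p,"w4")
for n in ["headset_crown","hanger_tip","hanger_bar"]:
    for r in env.spot_point(n,p)[:1]: print(n,round(r["conf"],2),np.array(r["uv"]),uv2w(p,r["uv"]))
P,uv=cloud(p);q=(P[:,2]>.29)&(P[:,2]<.33)&(np.hypot(P[:,0]-.411,P[:,1]+.028)<.06)&(P[:,1]>-.03)
q=(P[:,2]>.18)&(P[:,2]<.34)&(np.hypot(P[:,0]-.411,P[:,1]+.028)<.1)
print(q.sum(),P[q].min(0),P[q].max(0))
```

```text
12.95 [-20.8714   4.8364  86.0945  -0.0951  89.1548 -25.812 ] [ 0.4098 -0.031   0.2991] [[-0.0862  0.9963 -0.002 ]
 [ 0.9963  0.0861 -0.001 ]
 [-0.0008 -0.0021 -1.    ]] 0.02339320464569711 35.0161934150454
[(0.86, array([ 0.426 , -0.0387,  0.3126]))]
headset_crown 0.57 [313.  251.3] [ 0.4092 -0.0224  0.3151]
hanger_tip 0.94 [480.1 215.9] [ 0.5193 -0.0188  0.2481]
16884 [ 0.3746 -0.0865  0.182 ] [0.5108 0.0531 0.34  ]
```

View pics/w4.png

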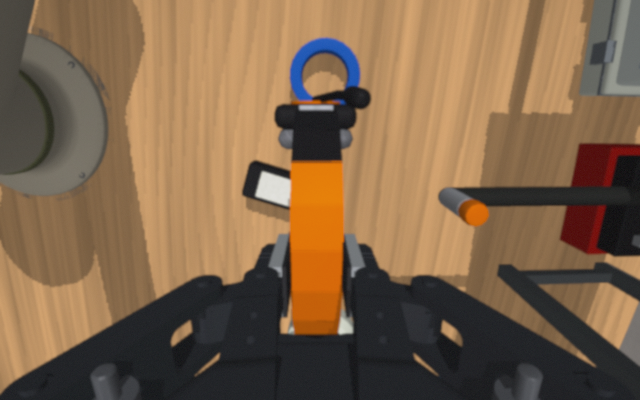

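The wrist view shows the headset level in the grip, band at x≈317 px. The tip is at (472,212), in line with the planned approach. I'll advance over the post.

>>> servo_tool:
  deltas: "0 0 18 0 0 0 0; 0 0 18 0 0 0 0; 0 0 18 0 0 0 0; 0 0 18 0 0 0 0; 0 0 18 0 0 0 0; 0 0 18 0 0 0 0; 0 0 18 0 0 0 0; 0 0 18 0 0 0 0"

```text
time_s: 13.92
position: [0.555, -0.0142, 0.2991]
tool_rot: [[-0.09, 0.996, -0.001], [0.996, 0.09, 0.0], [0.0, -0.001, -1.0]]
ft_force: [-0.1, 0.3, -1.4]
grip_width: 0.023
gripper_force: 35.1
```

>>> servo_tool:
  deltas: "0 0 18 0 0 0 0; 0 0 18 0 0 0 0; 0 0 0 20 0 0 0; 0 0 0 20 0 0 0; 0 0 0 18 0 0 0; 0 0 0 12 0 0 0; 0 0 0 5 0 0 0; 0 0 0 0 0 0 0"

```text
time_s: 14.58
position: [0.5896, -0.0113, 0.2232]
tool_rot: [[-0.09, 0.996, -0.003], [0.996, 0.09, 0.001], [0.001, -0.003, -1.0]]
ft_force: [1.0, -0.1, -1.6]
grip_width: 0.023
gripper_force: 35.1
```

Run:
```python
from h import *
np.set_printoptions(precision=4,suppress=True)
s=env.observe();print(s["time_s"],s["position"],s["tool_rot"],s["ft_force"],s["grip_width"])
p=env.get_image("wrist");save(p,"w5")
for n in ["headset_crown","hanger_tip"]:
    for r in env.spot_point(n,p)[:1]: print(n,round(r["conf"],2),np.array(r["uv"]),uv2w(p,r["uv"]))
P,uv=cloud(p);im=p["img"].astype(int)[uv[:,1],uv[:,0]]
o=(im[:,0]>120)&(im[:,0]-im[:,2]>80)&(im[:,0]-im[:,1]>40)&(P[:,2]>.24)&(P[:,2]<.27)&(abs(P[:,1])<.05)&(P[:,0]<.53)
print(o.sum(),np.median(P[o],0) if o.sum() else 0)
```

```text
14.5833 [ 0.5896 -0.0113  0.2232] [[-0.09    0.9959 -0.0032]
 [ 0.9959  0.09    0.0006]
 [ 0.0008 -0.0031 -1.    ]] [ 0.9961 -0.1398 -1.5999] 0.02303024773883426
headset_crown 0.56 [313.2 250.6] [ 0.5884 -0.005   0.2386]
hanger_tip 0.8 [147.3 275.3] [ 0.5184 -0.0188  0.2483]
1351 [ 0.5193 -0.0161  0.2479]
```

View pics/w5.png

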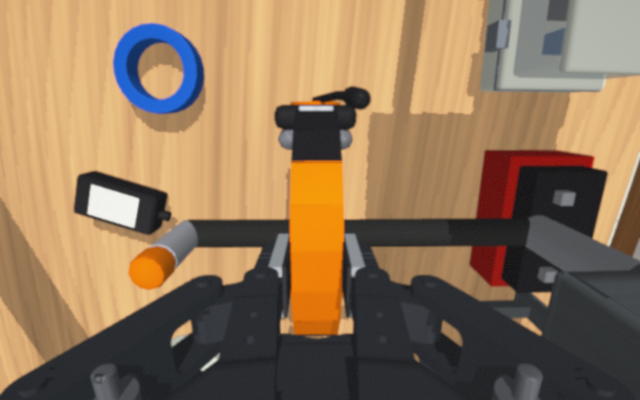

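The band straddles the bar, which shows on both sides at row 233, and the post is clear at (150,268). Next is the slow lowering.

>>> servo_tool:
  deltas: "0 0 0 2 0 0 0; 0 0 0 2 0 0 0; 0 0 0 2 0 0 0; 0 0 0 2 0 0 0; 0 0 0 1.5 0 0 0; 0 0 0 0 0 0 0"

```text
time_s: 15.23
position: [0.5897, -0.0121, 0.2145]
tool_rot: [[-0.089, 0.996, -0.001], [0.996, 0.089, 0.0], [0.0, -0.001, -1.0]]
ft_force: [0.3, -0.2, -1.4]
grip_width: 0.0234
gripper_force: 35.1
```

>>> servo_tool:
  deltas: "0 0 0 1 0 0 0; 0 0 0 1 0 0 0; 0 0 0 0.5 0 0 0; 0 0 0 0 0 0 0"

```text
time_s: 15.57
position: [0.5899, -0.0122, 0.2129]
tool_rot: [[-0.089, 0.996, 0.0], [0.996, 0.089, -0.0], [-0.0, 0.0, -1.0]]
ft_force: [-0.6, -0.1, 1.8]
grip_width: 0.0227
gripper_force: 35.5
```

>>> servo_tool:
  deltas: "0 0 0 0.5 0 0 0; 0 0 0 0 0 0 0; 0 0 0 0 0 0 0; 0 0 0 0 0 0 0; 0 0 0 0 0 0 0"

```text
time_s: 15.98
position: [0.5899, -0.0121, 0.2128]
tool_rot: [[-0.089, 0.996, 0.001], [0.996, 0.089, -0.0], [-0.0, 0.0, -1.0]]
ft_force: [-2.2, 0.6, 5.7]
grip_width: 0.0229
gripper_force: 35.9
```

>>> servo_tool:
  deltas: "0.35 0 0 0 0 0 0; 0.4 0 0 0 0 0 0; 0.5 0 0 0 0 0 0; 0.5 0 0 0 0 0 0; 0.5 0 0 -5 0 0 0; 0.5 0 0 -10 0 0 0; 0.5 0 0 -20 0 0 0; 0.5 0 0 -30 0 0 0"

```text
time_s: 16.65
position: [0.5892, -0.012, 0.2765]
tool_rot: [[-0.089, 0.996, -0.005], [0.996, 0.089, 0.001], [0.001, -0.005, -1.0]]
ft_force: [-0.4, 0.4, -0.4]
grip_width: 0.0428
gripper_force: 0.0
```

>>> servo_tool:
  deltas: "0.5 0 0 -30 0 0 0; 0.5 0 0 -30 0 0 0; 0.5 0 -20 -30 0 0 0; 0.5 0 -30 0 0 0 0; 0.5 0 -30 0 0 0 0; 0.5 0 0 0 0 0 0; 0.5 0 0 0 0 0 0; 0.5 0 0 0 0 0 0"

```text
time_s: 17.32
position: [0.5106, -0.0193, 0.3677]
tool_rot: [[-0.089, 0.996, 0.001], [0.996, 0.089, -0.0], [-0.0, 0.001, -1.0]]
ft_force: [-0.2, -0.4, 0.4]
grip_width: 0.0423
gripper_force: 0.0
```

Run:
```python
from h import *
np.set_printoptions(precision=4,suppress=True)
p=env.get_image("wrist");save(p,"w6")
for n in ["headset_crown","hanger_tip"]:
    for r in env.spot_point(n,p)[:1]: print(n,round(r["conf"],2),np.array(r["uv"]),uv2w(p,r["uv"]))
P,uv=cloud(p);q=(P[:,2]>.21)&(P[:,2]<.24)&(abs(P[:,0]-.59)<.06)&(abs(P[:,1])<.08)
print(q.sum(),P[q].mean(0),P[q].max(0),cv2.minAreaRect((P[q][:,:2]*1000).astype(np.float32)))
```

```text
headset_crown 0.71 [393.2 183.3] [ 0.5824 -0.0103  0.2285]
hanger_tip 0.93 [323.3 191.3] [ 0.5175 -0.0188  0.2483]
2558 [ 0.5893 -0.0094  0.2225] [0.6377 0.0357 0.2305] ((589.8732299804688, -13.559253692626953), (79.9897232055664, 89.83839416503906), 44.73423385620117)
```

View pics/w6.png

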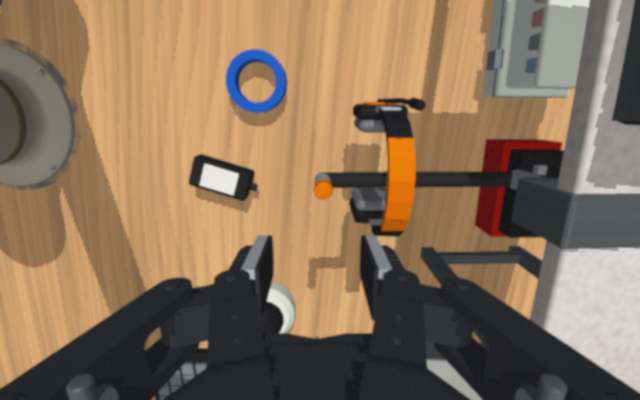

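The headset hangs on the bar with its band at (400,185), a cup on each side and the robot clear. I'll let it settle, compare, then hand in.

>>> servo_tool:
  deltas: "0.5 0 0 0 0 0 0; 0.5 0 0 0 0 0 0; 0.5 0 0 0 0 0 0; 0.5 0 0 0 0 0 0; 0.5 0 0 0 0 0 0; 0.5 0 0 0 0 0 0; 0.5 0 0 0 0 0 0; 0.5 0 0 0 0 0 0"

```text
time_s: 18.13
position: [0.5102, -0.0192, 0.367]
tool_rot: [[-0.089, 0.996, -0.001], [0.996, 0.089, -0.0], [0.0, -0.001, -1.0]]
ft_force: [0.2, 0.3, -0.5]
grip_width: 0.043
gripper_force: 0.0
```

Run:
```python
from h import *
np.set_printoptions(precision=4,suppress=True)
prev=None
for k in range(8):
    p=env.get_image("wrist");P,uv=cloud(p)
    q=(P[:,2]>.06)&(P[:,2]<.2)&(abs(P[:,0]-.58)<.06)&(abs(P[:,1]+.01)<.11)
    t=(P[:,2]>.222)&(P[:,2]<.24)&(abs(P[:,0]-.59)<.03)&(abs(P[:,1]+.01)<.03)
    d=0 if prev is None else np.abs(p["img"][80:250,340:430].astype(int)-prev).mean()
    prev=p["img"][80:250,340:430].astype(int)
    print(P[q].mean(0),P[t].mean(0),d)
```

```text
[ 0.5827 -0.0008  0.1351] [ 0.5899 -0.0105  0.2265] 0
[ 0.5828 -0.001   0.1346] [ 0.5899 -0.0103  0.2265] 1.0676252723311548
[ 0.5827 -0.0008  0.1345] [ 0.5899 -0.0104  0.2265] 1.0576252723311548
[ 0.5827 -0.0009  0.1346] [ 0.5899 -0.0105  0.2265] 0.9713071895424836
[ 0.5827 -0.0008  0.1345] [ 0.5898 -0.0104  0.2264] 0.927276688453159
[ 0.5827 -0.0009  0.1346] [ 0.5899 -0.0104  0.2265] 0.9261437908496732
[ 0.5827 -0.0008  0.1346] [ 0.5899 -0.0104  0.2264] 0.9369281045751634
[ 0.5827 -0.0007  0.1346] [ 0.5899 -0.0105  0.2265] 0.955925925925926
```

It is still, so I'm handing in.

```bash
python3 -c "
from rig import env
print(env.close_job())"
```

```text
the job is handed in; nothing more can be done
None
```

The hanger arm is swung out to its stop and the headset hangs still by its headband over it, one cup on each side and the robot clear. I handed the job in at about 18.5 s; no verdict was shown.

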